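# Rake the pottery thickness sticks into parallel rows

## Task

Take the toothed wooden rake by its upright grip and comb the three scattered wooden thickness sticks together until they lie flat, parallel and close side by side. Move the sticks only with the rake, not with the gripper, and leave the rake standing upright on its teeth on the table.

Things in the scene. Friction and masses are not known exactly. Their poses are not given: they have to be found in the camera images.
- rake: Wooden rake standing on its teeth beside one end of the stick row. Head 190 (x) x 32 mm (y), 22 to 42 mm high, on 9 teeth with 11 mm gaps; upright grip 40 (x) x 22 mm (y) on its middle, 42 to 112 mm high. 110-230 g. Origin: centre of underside at the tooth tips; z up. Held with tips 2-5 mm up it pushes sticks along its y. Not the toothless block float with the same grip at the row's other end.
- stick1: Plain wooden stick 150 x 18 mm, 12 mm high, 24 g, flat on the work surface (z = 0). Origin: centre of underside; x along its length, z up. One of three alike, about 80 mm apart in a row running roughly along y, each skewed up to 35 degrees from x. The surface is clear for 0.1 m beyond either end of the row.
- stick2: Plain wooden stick 150 x 18 mm, 12 mm high, 24 g, flat on the work surface (z = 0). Origin: centre of underside; x along its length, z up. One of three alike, about 80 mm apart in a row running roughly along y, each skewed up to 35 degrees from x. The surface is clear for 0.1 m beyond either end of the row.
- stick3: Plain wooden stick 150 x 18 mm, 12 mm high, 24 g, flat on the work surface (z = 0). Origin: centre of underside; x along its length, z up. One of three alike, about 80 mm apart in a row running roughly along y, each skewed up to 35 degrees from x. The surface is clear for 0.1 m beyond either end of the row.

How it is judged:
By the outcome, as a careful person would: the job done as asked, in the order asked, and still so for the second after the job is handed in, with the robot touching nothing.
It also fails if it takes over 45 s, if anything falls off the work surface, if the arm or the gripper's body presses on something with over 40 N, if the wrist force passes 120 N, or if a joint passes its speed limit or range.

## Robot

A 6-joint arm with a two-finger parallel gripper is mounted at the origin on the work surface. World frame = base frame: x ahead of the robot, y to its left, z up, the work surface at z = 0. Lengths are in m, angles in rad, forces in N, time in s.
With the tool pointing down it reaches from about 0.35 to 0.975 m from the base axis. Payload 7.1 kg.
Tool frame: the origin (TCP) lies at the very end of the fingers, on their centre line; the grasp point (between the pads) lies 19 mm behind it; z points along the fingers, x is the direction in which the jaws open and shut, and the axes are right-handed (so a half turn about z gives the same grasp; the last joint's range is limited). The gripper opens to 88 mm and grips with 3 to 60 N. Pads are 20 mm wide; open, the fingers measure 115 mm over their backs; the gripper's body (75 mm by 178 mm) begins 61 mm behind the grasp point.
Start: joints at [1.153, 0.423, 1.63, -0, 1.089, -0.019], TCP at [0.243, 0.576, 0.223] pointing down, gripper open.
Joint ranges: [-3, 3], [-0.9, 2.11], [0.09, 2.58], [-1.31, 4.45], [0.11, 2.69], [-2.54, 2.54]. Speed limits (rad/s): [2.39, 2.39, 3.01, 3.14, 3.14, 3.14].

## Interface

Orientations are given as a unit quaternion [w, x, y, z].
In Python, from plant import ctrl, vision, workorder, finder gives the robot as it stands.
- The arm moves only by the shell command python3 -m handwheel 'ROWS' [OPENING] [FORCE]. ROWS is JSON, a list that holds one entry, the list of rows, each a list of 6 numbers: the shift along the tool's x, y, z in m, then the turn, a rotation vector about the tool's x, y, z in degrees. A call has 1 to 8 rows; each row shifts and turns the commanded pose from where the row before left it, along the tool's axes as they then stand; what a row does not reach is not made up. A row lasts 1/8 s, in which the tool goes at most 62.5 mm and 10.7 degrees, less where a joint would pass 70% of its speed; a pose out of reach is approached as far as the arm can. A call with a gripper value outside its range is refused whole. OPENING is the finger opening in m, from 0 to 0.0878, set as the call begins (- or left out, the last holds). The fingers move at their own pace and stop on an object; FORCE is the grip in N (left out, the last holds). Time passes only in rows, so rows that do not move let the fingers close. It gives the time, the measured TCP pose, the force and the opening at its end, in the units of the state.
- ctrl.sense(): the state, without advancing time (a new reading comes with each control period).
- vision.snapshot(name): name is "scene" or "top"; returns (picture, depth): 480x640x3 uint8, blue, green, red; 480x640 float32, m along the optical axis (not along the pixel's ray), 0 where there is no reading.
- vision.camera_params(name): a dict with "fx", "fy", "cx", "cy" (pixels), "cam_to_world" (4x4, takes a point from camera to world coordinates). Camera axes: x right, y down, z forward; pixel columns grow to the right and rows downward; lengths in m; the calibration is good to about 2 mm. A picture is of the moment at which its call begins. camera_params takes no time and is no camera call.
- workorder.job_done(): hands the job in, once; it reports no verdict.
Trained networks look in the newest picture that a camera, given by its name, has taken for a name from the list of things; names that differ only in an ending like _2 or _b are one class to them, and where a whole thing is asked for, a point or a joint stands for the part that bears it (a point fixed in the world has none). Each returns a list of dicts, best first, with "confidence" (0 to 1); they miss things now and then, are a little off and sometimes report something else, mostly with a low value. They report only what shows in the picture. A call takes as long as a camera call.
- finder.recognise(camera, query): "rect" ([left, top, width, height] in pixels, round what is visible of it).
- finder.place_of(camera, query): "location" ([column, row] in pixels: a listed point, or the origin of a listed thing).
The state is a dict: "time": time; "q": joint angles; "qd": joint speeds; "effort": joint torques, N m; "tcp_pos": TCP position; "tool_rot": TCP orientation; "contact_force": force on the tool from outside, world axes, zero at the start; "ft_torque": the same for the moment, N m; "grip_width": finger opening in m.
Only numpy, scipy, OpenCV 4.12 (cv2) and the standard library are available. Lean on these libraries where they do the work, as an engineer would, in place of code of your own. Each camera call takes 0.05 s, during which the arm holds its last target. There are 200 camera calls.

## Working session

There is one attempt and no reset: what is moved stays moved. The work goes in short steps, Python scripts to look and compute and a shell command to move; the robot and the scene stay as the last step left them, time stands still between calls to the robot, and variables do not carry over. Pictures are saved under pics/ and viewed, about 8 in all and at most 12, crops included, and the job is handed in when it is done.

```bash
mkdir -p pics; ls
cat > h.py <<'E'
import numpy as np,cv2
from plant import ctrl,vision,workorder,finder
def world(cam,depth):
    p=vision.camera_params(cam); v,u=np.mgrid[0:480,0:640]
    P=np.stack([(u-p['cx'])/p['fx']*depth,(v-p['cy'])/p['fy']*depth,depth,np.ones_like(depth)],-1)
    return (P@np.array(p['cam_to_world']).T)[...,:3]
E
python3 - <<'E'
from h import *
s=ctrl.sense();print({k:np.round(v,4) for k,v in s.items()})
for c in("top","scene"):
    im,d=vision.snapshot(c);cv2.imwrite(f"pics/{c}0.png",im);np.savez(f"{c}0.npz",im=im,d=d)
    print(c,np.round(vision.camera_params(c)['cam_to_world'],3).tolist())
W=None
im,d=vision.snapshot("top");W=world("top",d)
for q in("rake","stick1"):
    for r in finder.recognise("top",q)[:4]:
        x,y,w,h=r['rect'];u,v=int(x+w/2),int(y+h/2);print(q,r,np.round(W[v,u],3))
    for r in finder.place_of("top",q)[:4]:
        u,v=map(int,r['location']);print(q,r,np.round(W[v,u],3))
E
```

```text
pics
{'time': np.float64(0.0), 'q': array([ 1.153 ,  0.4238,  1.6307, -0.    ,  1.0886, -0.019 ]), 'qd': array([-0.0009, -0.0013,  0.0012,  0.0015, -0.0002,  0.0002]), 'effort': array([-1.30000e-03, -5.44629e+01, -2.73672e+01,  6.44000e-02,
        2.28000e-02, -1.00000e-04]), 'tcp_pos': array([0.2425, 0.5755, 0.2219]), 'tool_rot': array([ 4.000e-04,  8.332e-01,  5.530e-01, -6.000e-04]), 'contact_force': array([ 0.1811,  0.4131, -0.2979]), 'ft_torque': array([-0.0198,  0.0394,  0.0359]), 'grip_width': np.float64(0.0878)}
top [[0.022, -0.982, 0.188, 0.395], [-1.0, -0.024, -0.011, 0.005], [0.016, -0.188, -0.982, 0.996], [0.0, 0.0, 0.0, 1.0]]
scene [[0.441, 0.736, -0.514, 1.063], [0.898, -0.36, 0.254, -0.262], [0.002, -0.573, -0.819, 0.844], [0.0, 0.0, 0.0, 1.0]]
rake {'rect': [97.8, 193.0, 46.8, 104.3], 'confidence': 0.74} [0.555 0.337 0.072]
rake {'location': [130.1, 247.1], 'confidence': 0.84} [0.557 0.332 0.041]
stick1 {'rect': [355.7, 194.8, 26.6, 80.1], 'confidence': 0.87} [ 0.597 -0.103  0.015]
stick1 {'rect': [317.2, 193.7, 27.0, 78.4], 'confidence': 0.7} [ 0.6   -0.03   0.012]
stick1 {'rect': [268.3, 195.1, 34.4, 75.2], 'confidence': 0.66} [0.597 0.055 0.013]
stick1 {'location': [328.5, 231.8], 'confidence': 0.81} [ 0.602 -0.026  0.011]
stick1 {'location': [367.4, 232.5], 'confidence': 0.78} [ 0.602 -0.1    0.011]
stick1 {'location': [288.1, 234.3], 'confidence': 0.71} [0.594 0.049 0.012]
```

View pics/top0.png

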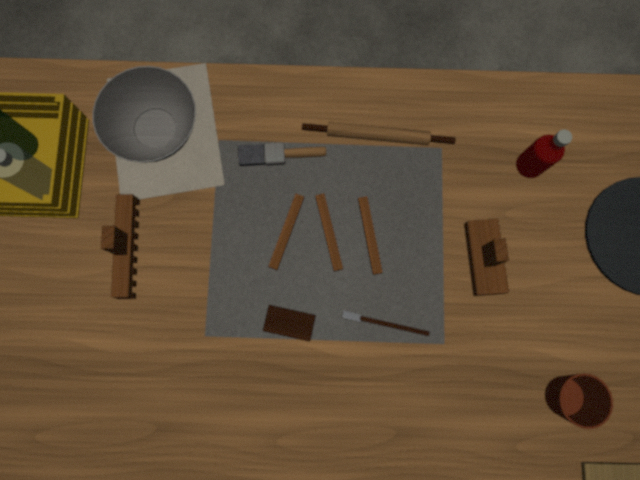

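View pics/scene0.png

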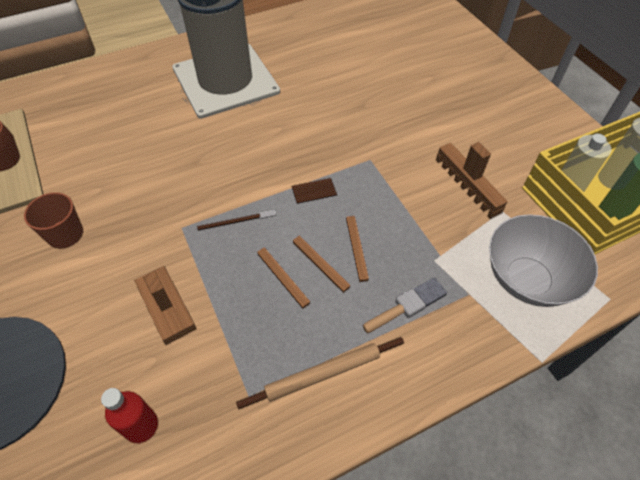

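The top view shows the toothed rake at about (125,245) with its grip at (107,237). The sticks are at (288,234), (328,232) and (367,233), and the block float is at (487,257). A brush at (280,153) and a block at (290,322) sit on either side of the sweep lane. The scene view agrees. Next I'll measure these precisely.

Run:
```python
from h import *
z=np.load("top0.npz");W=world("top",z['d']);im=z['im']
def box(n,u0,u1,v0,v1,a,b):
    P=W[v0:v1,u0:u1].reshape(-1,3);P=P[(P[:,2]>a)&(P[:,2]<b)]
    (c,s,ang)=cv2.minAreaRect(P[:,:2].astype(np.float32))
    print(n,len(P),'c',np.round(c,4),'s',np.round(s,3),round(ang,1),'min',P.min(0).round(3),'max',P.max(0).round(3),'med z',np.median(P[:,2]).round(4))
    return P
box('head',85,150,180,310,.034,.055)
box('grip',85,150,180,310,.10,.125)
box('gripall',85,150,180,310,.06,.125)
for n,a,b in(('s1',265,308),('s2',312,345),('s3',354,386)): box(n,a,b,188,280,.007,.02)
box('brush',232,330,138,170,.005,.1)
box('block',255,320,300,345,.005,.1)
box('spat',335,435,305,340,.005,.1)
box('bowl',90,200,62,180,.02,.3)
box('crate',0,90,90,220,.02,.4)
box('pin',300,460,115,150,.01,.2)
print('mat',np.median(W[280:295,300:400,2]),np.median(W[350:370,200:400,2]))
```

```text
head 1629 c [0.562  0.3479] s [0.189 0.035] 2.9 min [0.468 0.328 0.034] max [0.656 0.368 0.055] med z 0.0413
grip 364 c [0.5622 0.3486] s [0.04  0.024] 1.1 min [0.542 0.336 0.1  ] max [0.582 0.36  0.116] med z 0.1109
gripall 595 c [0.5621 0.3487] s [0.041 0.024] 1.9 min [0.541 0.336 0.06 ] max [0.583 0.36  0.116] med z 0.1088
s1 756 c [0.6014 0.0537] s [0.019 0.15 ] 71.8 min [0.528 0.023 0.007] max [0.675 0.084 0.018] med z 0.0117
s2 756 c [ 0.6038 -0.032 ] s [0.15 0.03] 14.3 min [ 0.528 -0.054  0.007] max [ 0.676 -0.     0.018] med z 0.0118
s3 764 c [ 0.5977 -0.1043] s [0.149 0.019] 11.2 min [ 0.523 -0.127  0.007] max [ 0.672 -0.081  0.018] med z 0.012
brush 1414 c [0.7543 0.0663] s [0.044 0.169] 5.7 min [ 0.725 -0.018  0.005] max [0.778 0.15  0.025] med z 0.0177
block 977 c [0.433  0.0424] s [0.11  0.077] 89.3 min [ 0.394 -0.013  0.005] max [0.471 0.097 0.011] med z 0.0067
spat 448 c [ 0.4354 -0.1352] s [0.061 0.179] 0.2 min [ 0.405 -0.225  0.005] max [ 0.466 -0.046  0.012] med z 0.0072
bowl 4700 c [0.8024 0.3184] s [0.189 0.187] 47.0 min [0.708 0.224 0.02 ] max [0.897 0.413 0.078] med z 0.0465
crate 7750 c [0.7187 0.5234] s [0.203 0.151] 0.3 min [0.618 0.448 0.02 ] max [0.82  0.599 0.177] med z 0.0842
pin 1934 c [ 0.7979 -0.1167] s [0.058 0.3  ] 4.9 min [ 0.759 -0.269  0.01 ] max [0.819 0.031 0.033] med z 0.0235
mat 0.0007024033747422553 0.00011718897745144341
```

```bash
python3 -m handwheel '[[[0,0,0,0,0,-8.6],[0,0,0,0,0,-8.6],[-0.01,0.012,0,0,0,-8.5],[-0.034,0.043,0,0,0,0],[-0.034,0.043,0,0,0,0],[-0.034,0.043,0,0,0,0],[-0.034,0.043,0,0,0,0],[-0.034,0.043,0,0,0,0]]]' 0.0878 40
cat > st.py <<'E'
from h import *
import sys
from scipy.spatial.transform import Rotation as R
s=ctrl.sense();w,x,y,z=s['tool_rot'];M=R.from_quat([x,y,z,w]).as_matrix()
print(s['time'],np.round(s['tcp_pos'],4),'x-axis deg',np.degrees(np.arctan2(M[1,0],M[0,0])).round(2),'tilt z',M[:,2].round(3),'F',np.round(s['contact_force'],2),'w',s['grip_width'],'q',np.round(s['q'],2))
if len(sys.argv)>1: print('tool delta',(M.T@(np.array(list(map(float,sys.argv[1:4])))-s['tcp_pos'])).round(4))
E
python3 st.py 0.562 0.348 0.2
```

```text
time: 1.35
tcp_pos: [0.4782, 0.4046, 0.2228]
tool_rot: [0.0, 0.689, 0.725, 0.0]
contact_force: [-0.5, 0.9, 0.1]
grip_width: 0.0877
1.35 [0.4782 0.4046 0.2228] x-axis deg 92.86 tilt z [ 0.  0. -1.] F [-0.47  0.91  0.06] w 0.08774693704685751 q [ 0.68  0.42  1.63  0.    1.09 -0.94]
tool delta [-0.0607  0.0809  0.0228]
```

```bash
python3 -m handwheel '[[[-0.03,0.04,0,0,0,0],[-0.0307,0.041,0,0,0,0],[0,0,0.04,0,0,0],[0,0,0.04,0,0,0],[0,0,0.03,0,0,0],[0,0,0,0,0,0]]]'
python3 st.py 0.562 0.348 0.061
python3 - <<'E'
from h import *
im,d=vision.snapshot("scene");cv2.imwrite("pics/s1.png",cv2.resize(im[80:280,380:640],None,fx=3,fy=3)[:600])
E
```

```text
time: 2.1
tcp_pos: [0.5591, 0.3481, 0.1102]
tool_rot: [-0.001, 0.689, 0.724, -0.003]
contact_force: [-0.0, -0.5, 0.7]
grip_width: 0.0877
2.1 [0.5591 0.3481 0.1102] x-axis deg 92.85 tilt z [-0.004 -0.003 -1.   ] F [-0.01 -0.54  0.69] w 0.08765283062042968 q [ 0.54  0.61  1.61 -0.    0.93 -1.08]
tool delta [-0.0001  0.0031  0.0492]
```

View pics/s1.png

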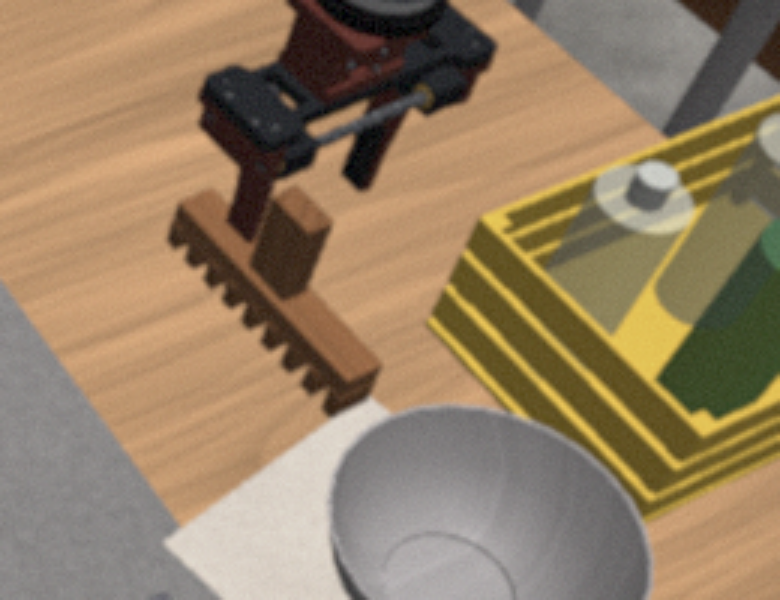

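The open fingers straddle the grip, one at (250,200) and the other at (360,160), with the grip at (290,240). I'll go down and close.

```bash
python3 -m handwheel '[[[0,0.002,0.025,0,0,0],[0,0,0.024,0,0,0],[0,0,0,0,0,0]]]' && python3 -m handwheel '[[[0,0,0,0,0,0],[0,0,0,0,0,0],[0,0,0,0,0,0],[0,0,0,0,0,0],[0,0,0,0,0,0],[0,0,0,0,0,0]]]' 0 50;python3 st.py 0.6 0.2 0.065
```

```text
time: 2.52
tcp_pos: [0.5626, 0.3492, 0.0639]
tool_rot: [-0.0, 0.689, 0.725, -0.0]
contact_force: [-0.2, -0.8, -0.5]
grip_width: 0.0877
time: 3.28
tcp_pos: [0.5627, 0.3492, 0.0636]
tool_rot: [-0.0, 0.689, 0.724, -0.0]
contact_force: [-0.1, 0.3, -0.2]
grip_width: 0.0313
3.275 [0.5627 0.3492 0.0636] x-axis deg 92.85 tilt z [-0. -0. -1.] F [-0.13  0.31 -0.18] w 0.031278091794932725 q [ 0.54  0.67  1.62  0.    0.85 -1.08]
tool delta [-0.1509  0.0299 -0.0014]
```

```bash
python3 -m handwheel '[[[0,0,0,0,0,0],[0,0,0,0,0,0],[0,0,0,0,0,0]]]'; python3 -m handwheel '[[[0,0,-0.004,0,0,0],[0,0,0,0,0,0],[0,0,0,0,0,0]]]';python3 st.py 0.6 0.15 0.067
```

```text
time: 3.65
tcp_pos: [0.5626, 0.3492, 0.0635]
tool_rot: [-0.0, 0.689, 0.724, -0.0]
contact_force: [0.6, -0.1, -2.0]
grip_width: 0.0216
time: 4.03
tcp_pos: [0.5628, 0.3492, 0.0678]
tool_rot: [0.0, 0.689, 0.724, 0.0]
contact_force: [-0.1, -0.4, -0.7]
grip_width: 0.0217
4.025 [0.5628 0.3492 0.0678] x-axis deg 92.85 tilt z [ 0.  0. -1.] F [-0.09 -0.43 -0.71] w 0.021692426608843123 q [ 0.54  0.67  1.62 -0.    0.85 -1.08]
tool delta [-0.2008  0.0273  0.0007]
```

```bash
python3 -m handwheel '[[[0,0,0,0,0,2.85],[-0.04,0.0075,0,0,0,0],[-0.04,0.0075,0,0,0,0],[-0.04,0.0075,0,0,0,0],[-0.04,0.0075,0,0,0,0],[-0.04,0.0075,0.0005,0,0,0],[0,0,0,0,0,0],[0,0,0,0,0,0]]]';python3 st.py 0.6 0.15 0.067
python3 - <<'E'
from h import *
im,d=vision.snapshot("scene");cv2.imwrite("pics/s2.png",cv2.resize(im[60:360,180:580],None,fx=2,fy=2))
im,d=vision.snapshot("top");W=world("top",d).reshape(-1,3)
P=W[(W[:,2]>.034)&(W[:,2]<.055)&(abs(W[:,0]-.6)<.13)&(abs(W[:,1]-.15)<.04)]
print(cv2.minAreaRect(P[:,:2].astype(np.float32)),np.median(P[:,2]))
E
```

```text
time: 5.03
tcp_pos: [0.6002, 0.1494, 0.0672]
tool_rot: [-0.0, 0.707, 0.707, 0.0]
contact_force: [1.4, 0.4, -1.8]
grip_width: 0.0217
5.025 [0.6002 0.1494 0.0672] x-axis deg 89.97 tilt z [ 0.  0. -1.] F [ 1.36  0.42 -1.82] w 0.021662033950521836 q [ 0.22  0.62  1.73  0.    0.8  -1.35]
tool delta [ 0.0006 -0.0002  0.0002]
((0.0, 0.0), (0.0, 0.0), 0.0) nan
  return _methods._mean(a, axis=axis, dtype=dtype,
  ret = ret.dtype.type(ret / rcount)
```

View pics/s2.png

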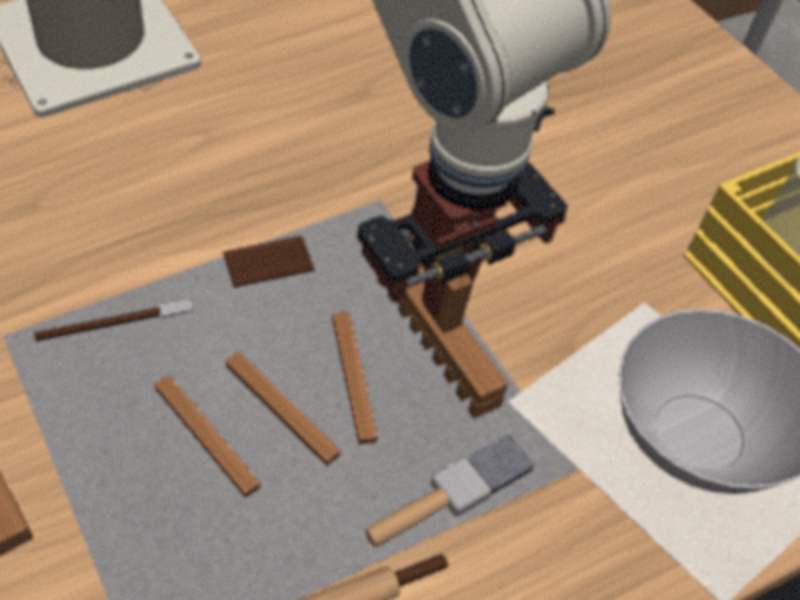

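The rake hangs level in the gripper, facing the three untouched sticks, and the sweep lane is clear. Pushing along -y.

```bash
python3 -m handwheel '[[[-0.02,0,0,0,0,0],[-0.02,0,0,0,0,0],[-0.01,0,0,0,0,0],[-0.01,0,0,0,0,0],[-0.01,0,0,0,0,0],[-0.01,0,0,0,0,0],[-0.01,0,0,0,0,0],[-0.01,0,0,0,0,0]]]'; python3 -m handwheel '[[[-0.01,0,0,0,0,0],[-0.01,0,0,0,0,0],[-0.01,0,0,0,0,0],[-0.01,0,0,0,0,0],[-0.01,0,0,0,0,0],[-0.01,0,0,0,0,0],[-0.01,0,0,0,0,0],[-0.01,0,0,0,0,0]]]';python3 st.py
python3 - <<'E'
from h import *
im,d=vision.snapshot("scene");cv2.imwrite("pics/s3.png",cv2.resize(im[60:360,180:580],None,fx=2,fy=2))
E
```

```text
time: 6.12
tcp_pos: [0.6003, 0.0486, 0.0672]
tool_rot: [0.0, 0.707, 0.707, 0.0]
contact_force: [0.2, -0.4, -1.4]
grip_width: 0.0217
time: 7.12
tcp_pos: [0.6002, -0.0314, 0.0672]
tool_rot: [0.0, 0.707, 0.707, 0.0]
contact_force: [0.4, 1.2, -2.8]
grip_width: 0.0216
7.125 [ 0.6002 -0.0314  0.0672] x-axis deg 90.0 tilt z [ 0. -0. -1.] F [ 0.42  1.23 -2.81] w 0.02163711222701742 q [-0.07  0.6   1.77 -0.    0.77 -1.64]
```

View pics/s3.png

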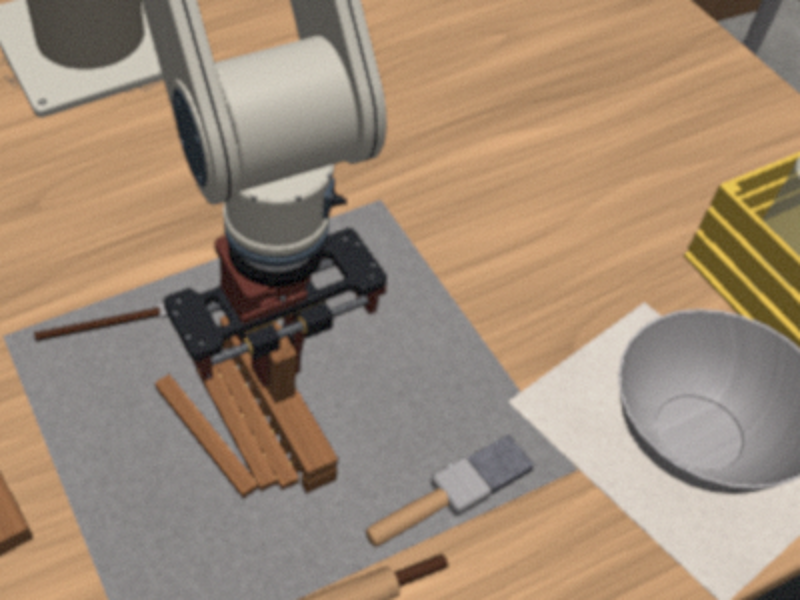

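Two sticks already lie flush against the teeth, and the third, at (205,435), is just being met. Keep pushing.

```bash
python3 -m handwheel '[[[-0.01,0,0,0,0,0],[-0.01,0,0,0,0,0],[-0.01,0,0,0,0,0],[-0.01,0,0,0,0,0],[-0.01,0,0,0,0,0],[-0.01,0,0,0,0,0],[-0.01,0,0,0,0,0],[-0.005,0,0,0,0,0]]]'; python3 -m handwheel '[[[-0.005,0,0,0,0,0],[-0.003,0,0,0,0,0],[0,0,0,0,0,0],[0,0,0,0,0,0]]]';python3 st.py
python3 - <<'E'
from h import *
im,d=vision.snapshot("scene");cv2.imwrite("pics/s4.png",cv2.resize(im[160:360,130:390],None,fx=3,fy=3))
E
```

```text
time: 8.18
tcp_pos: [0.6002, -0.1065, 0.0672]
tool_rot: [0.0, 0.707, 0.707, 0.0]
contact_force: [-1.6, 2.0, -1.6]
grip_width: 0.0219
time: 8.68
tcp_pos: [0.6002, -0.1137, 0.0672]
tool_rot: [0.0, 0.707, 0.707, -0.0]
contact_force: [-0.3, -0.3, -1.3]
grip_width: 0.0216
8.675 [ 0.6002 -0.1137  0.0672] x-axis deg 90.01 tilt z [-0. -0. -1.] F [-0.33 -0.25 -1.35] w 0.021559784485392273 q [-0.21  0.61  1.75 -0.    0.79 -1.78]
```

View pics/s4.png

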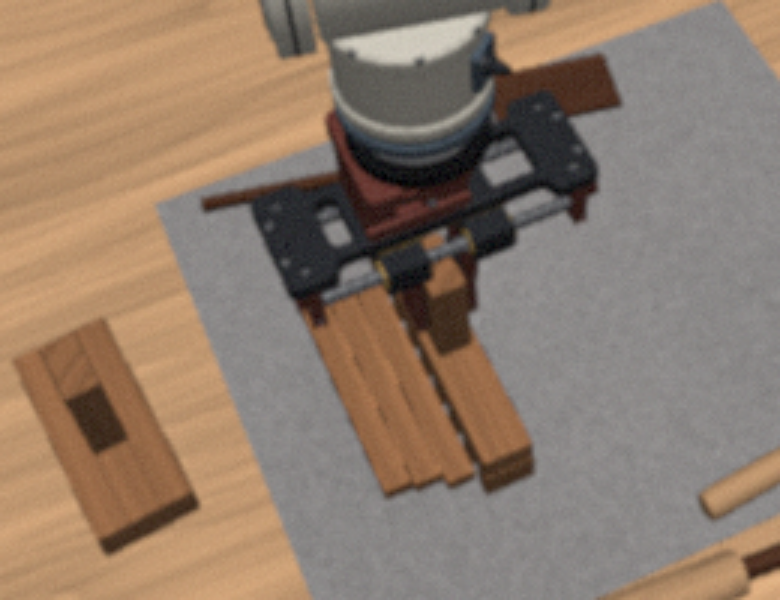

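All three sticks are now side by side and flush against the rake. Back off, lower and release.

```bash
python3 -m handwheel '[[[0.004,0,0,0,0,0],[0.012,0,0,0,0,0],[0.02,0,0,0,0,0],[0.02,0,0,0,0,0],[0.01,0,0,0,0,0],[0,0,0,0,0,0],[0,0,0.002,0,0,0],[0,0,0,0,0,0]]]'; python3 -m handwheel '[[[0,0,0.001,0,0,0],[0,0,0,0,0,0],[0,0,0,0,0,0]]]';python3 st.py
```

```text
time: 9.72
tcp_pos: [0.6001, -0.0483, 0.065]
tool_rot: [-0.0, 0.707, 0.707, -0.0]
contact_force: [-0.7, 0.3, -1.7]
grip_width: 0.0217
time: 10.1
tcp_pos: [0.6003, -0.0479, 0.0642]
tool_rot: [0.0, 0.707, 0.707, 0.0]
contact_force: [-0.2, -0.9, -1.6]
grip_width: 0.0216
10.1 [ 0.6003 -0.0479  0.0642] x-axis deg 89.99 tilt z [ 0. -0. -1.] F [-0.21 -0.9  -1.61] w 0.021601222153037034 q [-0.1   0.6   1.77 -0.    0.77 -1.67]
```

```bash
python3 -m handwheel '[[[0,0,0.0007,0,0,0],[0,0,0,0,0,0],[0,0,0,0,0,0]]]';python3 -m handwheel '[[[0,0,0.0003,0,0,0],[0,0,0,0,0,0],[0,0,0,0,0,0]]]'
```

```text
time: 10.48
tcp_pos: [0.6002, -0.0477, 0.0635]
tool_rot: [-0.0, 0.707, 0.707, 0.0]
contact_force: [-1.0, -0.3, -1.2]
grip_width: 0.0222
time: 10.85
tcp_pos: [0.6003, -0.0478, 0.0634]
tool_rot: [0.0, 0.707, 0.707, 0.0]
contact_force: [-1.0, 0.5, 2.5]
grip_width: 0.0218
```

```bash
python3 -m handwheel '[[[0,0,0,0,0,0],[0,0,0,0,0,0],[0,0,0,0,0,0],[0,0,0,0,0,0],[0,0,0,0,0,0]]]' 0.07; python3 -m handwheel '[[[0,0,-0.01,0,0,0],[0,0,-0.03,0,0,0],[0,0,-0.04,0,0,0],[0,0,-0.04,0,0,0],[0.05,0,-0.02,0,0,0],[0.05,0,0,0,0,0],[0.05,0,0,0,0,0],[0.05,0,0,0,0,0]]]'; python3 -m handwheel '[[[0.05,0,0,0,0,0],[0.05,0,0,0,0,0],[0.04,0,0,0,0,0],[0,0,0,0,0,0],[0,0,0,0,0,0]]]'
python3 - <<'E'
from h import *
im,d=vision.snapshot("top");W=world("top",d);cv2.imwrite("pics/t5.png",cv2.resize(im[150:350,270:530],None,fx=3,fy=3))
P=W.reshape(-1,3);L=lambda a,b,y0,y1:P[(P[:,2]>a)&(P[:,2]<b)&(abs(P[:,0]-.6)<.12)&(P[:,1]>y0)&(P[:,1]<y1)]
for n,Q in(('head',L(.034,.055,-.1,0)),('grip',L(.1,.125,-.1,0)),('sticks',L(.008,.02,-.24,-.09))):
    print(n,cv2.minAreaRect(Q[:,:2].astype(np.float32)),np.median(Q[:,2]),Q[:,2].max())
for x in(.55,.6,.65):
    Q=P[(abs(P[:,0]-x)<.003)&(P[:,1]<-.09)&(P[:,1]>-.24)&(P[:,2]>.008)];print(x,Q[:,1].min(),Q[:,1].max())
im,d=vision.snapshot("scene");cv2.imwrite("pics/s5.png",cv2.resize(im[160:360,130:390],None,fx=3,fy=3))
E
```

```text
time: 11.48
tcp_pos: [0.6002, -0.0478, 0.0631]
tool_rot: [-0.0, 0.707, 0.707, -0.0]
contact_force: [0.5, -0.5, -0.2]
grip_width: 0.0679
time: 12.48
tcp_pos: [0.6002, 0.1538, 0.2042]
tool_rot: [0.0, 0.707, 0.707, 0.0]
contact_force: [-0.1, 0.1, 0.5]
grip_width: 0.0701
time: 13.1
tcp_pos: [0.6, 0.2917, 0.2034]
tool_rot: [0.0, 0.707, 0.707, -0.0]
contact_force: [0.8, -0.7, -0.5]
grip_width: 0.0701
head ((0.6006526947021484, -0.04729662835597992), (0.03212343528866768, 0.19126294553279877), 89.99488067626953) 0.04188653322894398 0.05462165585888257
grip ((0.6000775694847107, -0.046621210873126984), (0.04141747206449509, 0.020661676302552223), 0.9537705183029175) 0.11167670212297864 0.11594719353483629
sticks ((0.6149709820747375, -0.15885765850543976), (0.07918477803468704, 0.1819811463356018), 79.85285186767578) 0.012116293542356105 0.018563630886446414
0.55 -0.18243100264681128 -0.12976489356933912
0.6 -0.18352563072050274 -0.12995018873584793
0.65 -0.18407317024639255 -0.13004949760677756
```

View pics/t5.png

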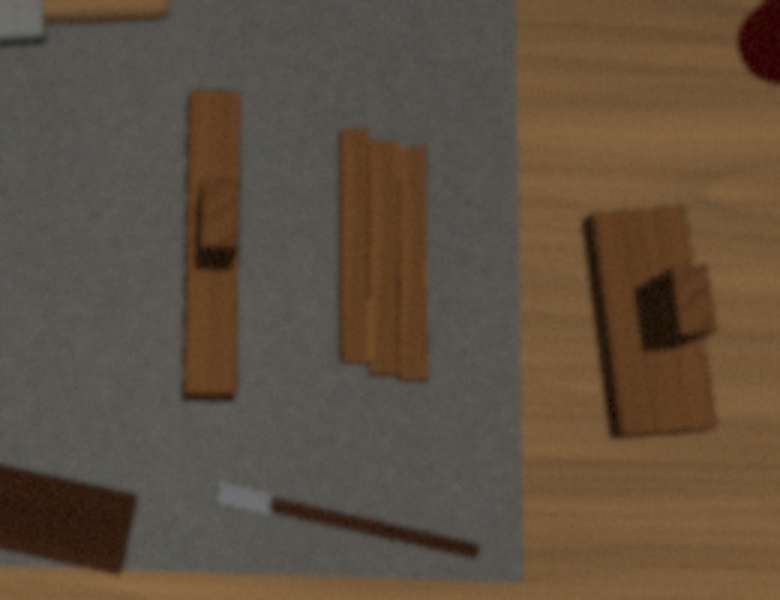

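View pics/s5.png

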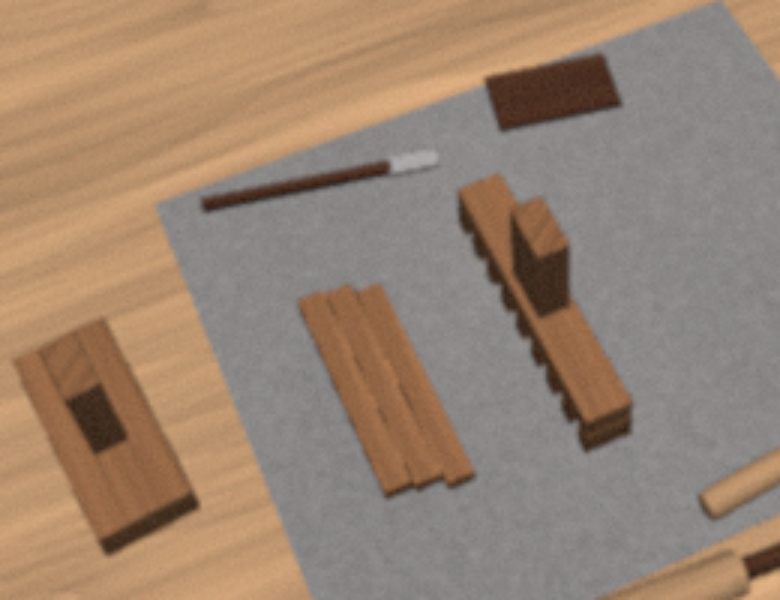

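Both views show the sticks flat, parallel and touching at about (385,255) in the top crop, with a combined width of 53–54 mm. The rake stands level on its teeth at (215,245). Handing in.

```bash
python3 -c "
from plant import workorder
print(workorder.job_done())"
```

```text
the job is handed in; nothing more can be done
None
```

The job is done and handed in at about 13 s of robot time. I took the toothed rake by its grip and held it with its tips about 3–4 mm up. I swept it along -y until all three sticks lay against it, then backed it off, set it on its teeth, let go and moved the arm clear.

- **Sticks:** they lie flat, with tops at about 12 mm. They are parallel and touching: the row is 53–54 mm wide at three points along its length, against 54 mm for three sticks. Their ends are staggered lengthwise by a few millimetres to about 1 cm.
- **Rake:** it stands level and upright, with the head top at 42 mm and the grip top at 112 mm, about 65 mm clear of the sticks.
- **Forces:** the readings I took stayed within about 3 N.
- **Failed or disagreeing checks:** one top-view check of the rake before the push found no rake points, so I checked it in the scene picture instead. In the last check, the box fitted round the whole stick row came out too large (79 x 182 mm). I think it caught points from something nearby, and I relied on the three width measurements and the pictures.

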